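# Bolt the museum coin coffer shut past its spring catch

### The arm

A 6-joint arm with a two-finger parallel gripper is mounted at the origin on the work surface. World frame = base frame: x ahead of the robot, y to its left, z up, the work surface at z = 0. Lengths are in m, angles in rad, forces in N, time in s.
With the tool pointing down it reaches from about 0.375 to 0.975 m from the base axis. Payload 3.8 kg.
Tool frame: the origin (TCP) lies where the fingers leave the gripper's body, on its centre line; the fingertips stand 73 mm ahead of it and the grasp point (between the pads) lies 54 mm ahead of it; z points along the fingers, y is the line along which they close (so a half turn about z gives the same grasp; the last joint's range is limited). The gripper opens to 85 mm and grips with 20 to 120 N. Pads are 22 mm wide; open, the fingers measure 114 mm over their backs; the gripper's body (76 mm by 85 mm) begins 54 mm behind the grasp point. The pads swing forward as they close: fully open they stand 13 mm farther back than shut.
Start: joints at [-1.28, 0.264, 1.604, -0, 1.274, -0.037], TCP at [0.217, -0.639, 0.304] pointing down, gripper open.
Joint ranges: [-2.63, 2.63], [-0.94, 2.18], [0.31, 2.57], [-1.31, 4.45], [0, 2.66], [-2.55, 2.55]. Speed limits (rad/s): [2.57, 2.57, 3.14, 3.14, 3.14, 3.14].

### API

Orientations are given as a rotation vector (axis times angle).
In Python, from workcell import read_state, viewer, bot gives the robot as it stands.
- The arm moves only by the tool jog_arm, never from a script. Its argument "increments" is a list that holds one entry, the list of rows, each a list of 7 numbers: the shift along the tool's x, y, z in units of 30 mm (1.0 is 30 mm), then the turn, a rotation vector about the tool's x, y, z in units of 6 degrees (1.0 is 6 degrees), then the opening, from -1 (shut) to 1 (fully open). A call has exactly 5 rows; each row shifts and turns the commanded pose from where the row before left it, along the tool's axes as they then stand; what a row does not reach is not made up. A row lasts 1/12 s, in which the tool goes at most 41.7 mm and 7.16 degrees, less where a joint would pass 70% of its speed; a pose out of reach is approached as far as the arm can. A call is refused whole if a number of a shift passes 1 or a number of a turn 1, either way. A call with a gripper value outside its range is refused whole. The fingers move at their own pace and stop on an object; "force" is the grip in N (left out, the last holds). Time passes only in rows, so rows that do not move let the fingers close, or fill a call up. It gives the time, the measured TCP pose, the force, the opening and the grip force at its end, in the units of the state.
- read_state(): the state, without advancing time (a new reading comes with each control period).
- viewer.read_camera(name): name is "side" or "top" or "wrist"; returns (picture, depth): 480x640x3 uint8, blue, green, red; 480x640 float32, m along the optical axis (not along the pixel's ray), 0 where there is no reading.
- viewer.camera_params(name): a dict with "fx", "fy", "cx", "cy" (pixels), "R" (3x3) and "t" (3): a world point X has camera coordinates R X + t; the wrist camera has in their place "hand_eye" (4x4, takes a point from camera to tool coordinates, whose origin is the TCP and whose axes are the flange's). Camera axes: x right, y down, z forward; pixel columns grow to the right and rows downward; lengths in m; the calibration is good to about 2 mm. A picture is of the moment at which its call begins: read the wrist's pose just before it. camera_params takes no time and is no camera call.
- bot.finish_job(): hands the job in; it is judged then, once.
The state is a dict: "time": time; "q": joint angles; "joint_vel": joint speeds; "joint_torque": joint torques, N m; "tool_pos": TCP position; "tcp_rot": TCP orientation; "wrist_force": force on the tool from outside, world axes, zero at the start; "torque": the same for the moment, N m; "width": opening from 0.0 (shut) to 1.0 (fully open); "grip_force": force on a finger pad.
Only numpy, scipy, OpenCV 4.12 (cv2) and the standard library are available. Lean on these libraries where they do the work, as an engineer would, in place of code of your own. Each camera call takes 0.05 s, during which the arm holds its last target. There are 200 camera calls.

### The job

Shoot the bolt of the coin coffer: with closed fingers press down the long spring catch bar just behind the bolt's handle and, keeping it down, push the handle along with the side of the fingers past the catch's tooth, then let go so that the tooth springs up behind the handle and locks it. Only press and push: do not lift the bolt out of its channel, and leave the other objects where they are.

Things in the scene. Friction and masses are not known exactly. Their poses are not given: they have to be found in the camera images.
- case: Fixed green coin coffer and bolt channel on a wooden board 290 x 380, 12 mm thick. Origin: on the board's underside; x points from the press bar over the channel to the coffer, y the way the bolt must go, z up. Positions below are in this frame, mm, z from the table. Coffer: x 38..168, y -135..155, top z 60. Channel: x -33..19, y -180..145, top z 34; keeper bridge over it at y 115..135, top z 60.
- bolt: Loose steel bolt 0.8 kg, 36 x 200 x 21 high, lying in the open channel with 1.5 mm side play; slides along y against friction (5 N or so). Origin: on its underside (z 16) under the middle of its handle, at x -7; axes as the case's. Origin starts at y -63..-13. It can pass the tooth only while the bar is down; from y 28 on the tooth can rise behind the handle; at y 36 it is home on the end stop.
- bolt_handle (a point): Top centre of the thumb plate of the bolt's dark handle, a cross arm 16 mm thick along y reaching from the bolt out over the press bar to x -92, underside z 37. The thumb plate is its outer part, x -92..-52, top z 59. The point is 65 mm towards -x from the bolt origin and 43 mm above it. Push on the -y face, which lies 8 mm to -y of this point, z 37..59.
- catch_pad (a point): On top of the flat steel press bar of the spring catch, mid-length, in the lane for the fingers: x -72.5, y -45, z 34 when up; moves with the bar. Bar: x -95..-37, y -130..40. The lane x -95..-48 is clear for fingers along its whole length, past the tooth too. The bar stays level wherever pressed.
- catch_tooth (a point): Top of the upright tooth on the bar's inner edge, 10 x 10 mm, 11 mm above the bar: x -42.5, y 15 (fills y 10..20), z 45 when up. It blocks the handle until the bar is down by 8 mm or more.
- catch (a joint): Travel of the press bar, m: 0 up, 0.014 down on its solid stop (bar top then at z 20). Light spring: about 1.2 N to start, 3.3 N fully down; springs up by itself when let go.
- key: Bystander: dark steel key 130 mm long, lying on the table before the board. Origin: centre of its underside.
- padlock: Bystander: brass padlock 42 wide, 58 mm high, standing on the board beyond the end of the press bar, about x -65, y 120. Origin: centre of its underside.
- loupe: Bystander: black magnifier, 38 mm diameter, 34 high, standing on the coffer's lid. Origin: centre of its underside.
- screwdriver: Bystander: screwdriver 170 mm long on the table to the +y side of the board. Origin: centre of its underside.
- brush: Bystander: brush 160 mm long on the table to the -y side of the board. Origin: centre of its underside.
- polish: Bystander: brown bottle, 52 mm diameter, 120 high, on the table to the -y side. Origin: centre of its underside.
- capsules: Bystander: stack of coin capsules, 42 mm diameter, 30 high, on the table before the board. Origin: centre of its underside.
Mind the look-alikes: they are no part of the job. Leave any green or yellow look-alike of the bolt alone.

How it is judged:
On the way, in this order (a step that is already met when the one before it is completed fails the run):
1. the catch bar is pressed down while the bolt's handle is still before the tooth (value of joint catch above 0.008 m and y of bolt in the frame of case below 0.001 m), for 0.05 s.
2. with the catch held down the handle is over the tooth or beyond (value of joint catch above 0.006 m and y of bolt in the frame of case above 0.006 m), for 0.02 s.
At the end, for the whole second after the job is handed in: The bolt lies at rest flat in its channel with its handle beyond the tooth (origin past y 26 mm in the case's frame), and the catch is up again behind it (within 3 mm of fully up) (y of bolt in the frame of case above 0.026 m and value of joint catch below 0.003 m and z of bolt in the frame of case below 0.019 m and angle between bolt's own z axis and vertical below 0.08 rad and linear speed of bolt below 0.01 m/s); the robot touches nothing.
It fails at once if the bolt is lifted out of its channel (more than 6 mm) or tipped (more than 0.15 rad) (z of bolt in the frame of case above 0.022 m or angle between bolt's own z axis and vertical above 0.15 rad).
It fails at once if a bystander is moved by more than 30 mm (distance of any of key, padlock, loupe, screwdriver, brush, polish, capsules from where it was at the start of the episode above 0.03 m).
It also fails if it takes over 37 s, if anything falls off the work surface, if the arm or the gripper's body presses on something with over 40 N, if the wrist force passes 120 N, or if a joint passes its speed limit or range.

## Working session

There is one attempt and no reset: what is moved stays moved. The work goes in short steps, Python scripts to look and compute and a tool call to move; the robot and the scene stay as the last step left them, time stands still between calls to the robot, and variables do not carry over. Pictures are saved under pics/ and viewed, at most 10 in all, crops included, and the job is handed in when it is done.

Besides the shell and the picture viewer there is one more tool, called after "Request:" as name(argument=value, ...) on one line, values as JSON. jog_arm: Moves the arm, as the interface text tells. Its arguments: {"type":"object","properties":{"increments":{"type":"array","items":{"type":"array","items":{"type":"array","items":{"type":"number"}}}},"force":{"type":"number"}},"required":["increments"]}

```bash
mkdir -p pics; ls; python3 - <<'E'
from workcell import read_state, viewer, bot
import cv2,numpy as np
s=read_state();print(s)
for n in("top","side"):
    p,d=viewer.read_camera(n);cv2.imwrite(f"pics/{n}0.png",p);np.save(f"pics/{n}0.npy",d)
    c=viewer.camera_params(n);print(n,c)
print(viewer.camera_params("wrist"))
E
```

```text
pics
{'time': 0.0, 'q': array([-1.27988419e+00,  2.64747343e-01,  1.60539293e+00,  7.07739933e-06,
        1.27368622e+00, -3.68891171e-02]), 'joint_vel': array([ 5.93019944e-04,  2.00658522e-04, -8.42267717e-04,  4.23081697e-05,
        6.35472978e-04,  2.29129199e-04]), 'joint_torque': array([ 2.11604900e-03, -5.15109408e+01, -3.67313647e+01, -4.18812078e-06,
        1.27933591e-02,  1.75169464e-05]), 'tool_pos': array([ 0.21716677, -0.6385057 ,  0.30255553]), 'tcp_rot': array([-3.09730359e+00, -5.12241810e-01,  4.33627139e-04]), 'wrist_force': array([-0.27607044,  0.62725903,  0.10927938]), 'torque': array([-0.02051256,  0.0052792 , -0.04179219]), 'grip_force': 0.0, 'width': 1.0004089495875783}
top {'fx': 540.5131938390044, 'fy': 540.5131938390044, 'cx': 322.162586951218, 'cy': 236.30564677071428, 'R': array([[-0.01366031, -0.99981138,  0.01380613],
       [-0.99250454,  0.01188093, -0.12162889],
       [ 0.12144192, -0.01536414, -0.99247962]]), 't': array([-0.03851884,  0.4932377 ,  1.32015396])}
side {'fx': 485.35896979651716, 'fy': 485.35896979651716, 'cx': 314.8238109325535, 'cy': 235.51198281544262, 'R': array([[-0.99441809, -0.10361943,  0.01989186],
       [-0.0854804 ,  0.68066509, -0.72759064],
       [ 0.06185283, -0.72522966, -0.6857231 ]]), 't': array([0.46052929, 0.10840936, 1.02190723])}
{'fx': 344.5238503653415, 'fy': 344.5238503653415, 'cx': 314.7553235149599, 'cy': 233.14091379284048, 'hand_eye': array([[ 2.11592187e-04, -9.62424719e-01, -2.71548551e-01,
         6.82932805e-02],
       [ 9.99999935e-01,  1.24066750e-04,  3.39487234e-04,
         1.41067786e-03],
       [-2.93040759e-04, -2.71548605e-01,  9.62424682e-01,
        -7.04355727e-02],
       [ 0.00000000e+00,  0.00000000e+00,  0.00000000e+00,
         1.00000000e+00]])}
```

View pics/top0.png

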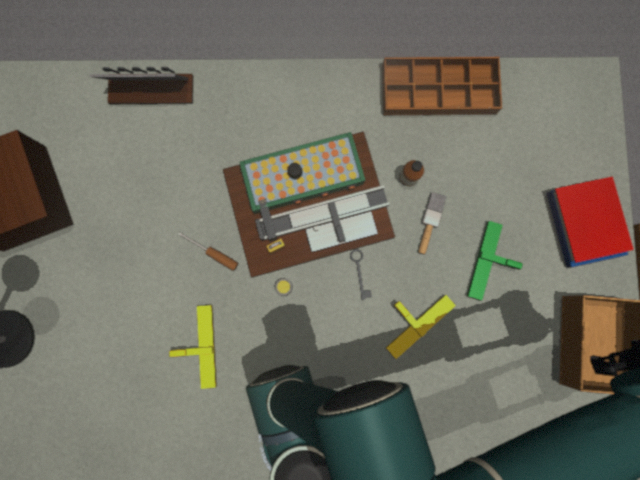

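View pics/side0.png

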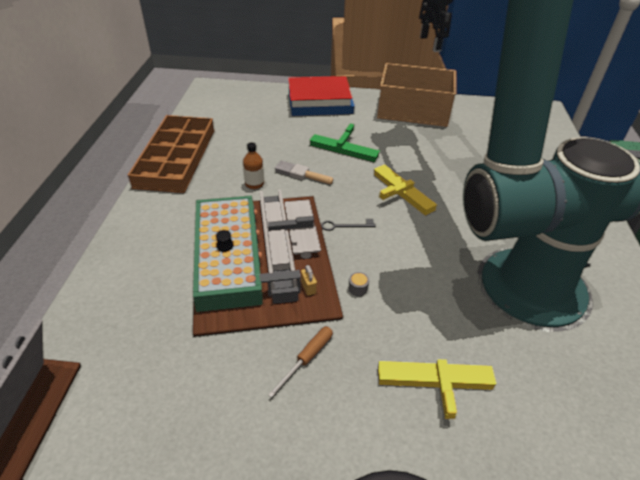

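Candidates for the bolt: in the top view, the steel bolt with the dark handle in the board's channel is at (337,222). The look-alikes are yellow at (207,346), yellow at (422,325) and green at (488,260). I choose the one on the board. In the side view it is at (292,220), with the padlock at (309,280).

```bash
cat > h.py <<'E'
import cv2,numpy as np
from workcell import viewer
def cloud(d,c):
    v,u=np.mgrid[0:480,0:640]
    P=np.stack([(u-c['cx'])/c['fx']*d,(v-c['cy'])/c['fy']*d,d],-1)
    return (P-c['t'])@c['R']      # R^T (p-t)
def ray(uv,c,z):
    uv=np.atleast_2d(uv).astype(float)
    D=np.c_[(uv[:,0]-c['cx'])/c['fx'],(uv[:,1]-c['cy'])/c['fy'],np.ones(len(uv))]@c['R']
    o=-c['R'].T@c['t']
    return o+D*((z-o[2])/D[:,2])[:,None]
E
python3 - <<'E'
from h import *
for n,roi in(("top",(120,285,215,400)),("side",(180,335,180,345))):
    p=cv2.imread(f"pics/{n}0.png");d=np.load(f"pics/{n}0.npy");c=viewer.camera_params(n)
    W=cloud(d,c);m=np.zeros((480,640),bool);m[roi[0]:roi[1],roi[2]:roi[3]]=1
    k=(m&(d>0)&(abs(W[...,2]-.06)<.008)).astype(np.uint8)
    nn,l,st,_=cv2.connectedComponentsWithStats(k);i=1+st[1:,4].argmax()
    v,u=np.nonzero(l==i)
    pts=ray(np.c_[u,v],c,.06)
    r=cv2.minAreaRect((pts[:,:2]*1000).astype(np.float32));print(n,"coffer",st[i],r)
    hs=cv2.cvtColor(p,cv2.COLOR_BGR2HSV)
    print("table z",np.median(W[...,2][m&(W[...,2]<.006)]))
    for lo in(.028,.036,.052): pass
p=cv2.imread("pics/top0.png");cv2.imwrite("pics/crop.png",cv2.resize(p[120:290,210:410],None,fx=4,fy=3.5,interpolation=cv2.INTER_CUBIC)[:600])
E
```

```text
top coffer [ 240  132  126  107 6037] ((616.1140747070312, -6.9188690185546875), (207.076904296875, 289.4397888183594), 14.893821716308594)
table z -0.00027064753708008917
side coffer [ 192  195  108  105 6287] ((616.09033203125, -5.0684356689453125), (207.26881408691406, 298.6732177734375), 14.946267127990723)
table z 0.0014259335373540383
```

View pics/crop.png

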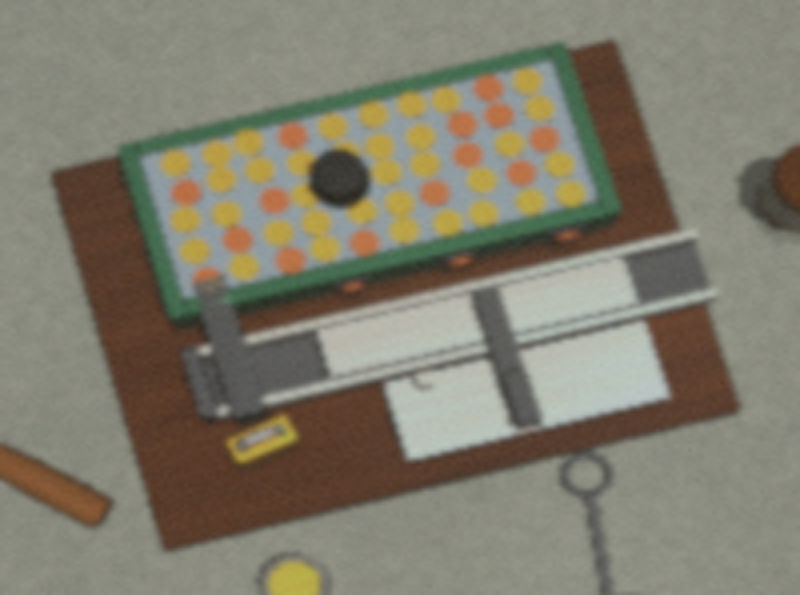

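The crop confirms it: the steel bolt lies in the channel, its dark handle crosses it at crop (510,360), and the plate's outer end is at (525,420). The white press bar is at (530,390), and the tooth shows at (418,382).

```bash
python3 - <<'E'
from h import *
for n,roi in(("top",(120,285,215,400)),("side",(180,335,180,345))):
    p=cv2.imread(f"pics/{n}0.png");d=np.load(f"pics/{n}0.npy");c=viewer.camera_params(n)
    W=cloud(d,c);m=np.zeros((480,640),bool);m[roi[0]:roi[1],roi[2]:roi[3]]=1
    k=(m&(d>0)&(abs(W[...,2]-.06)<.008)).astype(np.uint8)
    k=cv2.morphologyEx(k,cv2.MORPH_OPEN,np.ones((21,21)))
    v,u=np.nonzero(k);pts=ray(np.c_[u,v],c,.06)
    (cx,cy),sz,a=cv2.minAreaRect((pts[:,:2]*1000).astype(np.float32))
    print(n,cx,cy,sz,a)
    a=np.radians(14.92);X=np.array([np.cos(a),np.sin(a)]);Y=np.array([-X[1],X[0]])
    # extents in case axes
    q=pts[:,:2]*1000; ex=np.percentile(q@X,[.3,99.7]);ey=np.percentile(q@Y,[.3,99.7]);print(ex,ey)
    o=np.array([ex.mean()-103,ey.mean()-10]);print("origin world",X*o[0]+Y*o[1])
    hs=cv2.cvtColor(p,cv2.COLOR_BGR2HSV)
    P=ray(np.c_[np.tile(np.arange(640),480),np.repeat(np.arange(480),640)],c,.059)[:,:2]*1000
    lx=(P@X-o[0]).reshape(480,640);ly=(P@Y-o[1]).reshape(480,640)
    dk=m&(lx>-90)&(lx<-55)&(ly>-110)&(ly<40)&(hs[...,2]<110)
    # height-based handle too
    hz=m&(abs(W[...,2]-.059)<.008)&(lx>-90)&(lx<-50)&(ly>-110)&(ly<40)
    for w in(dk,hz): print(w.sum(),np.median(lx[w]),np.percentile(ly[w],[5,50,95]) if w.any() else 0, np.percentile(lx[w],[5,95]))
    # bar via depth
E
```

```text
top 646.6893310546875 -100.78006744384766 (59.98754119873047, 55.792030334472656) 89.39276885986328
[567.14334134 632.60450688] [-298.36450984 -228.69146437]
origin world [ 550.54772783 -136.37615471]
448 -74.27664536184076 [-61.87736467 -20.56729665  34.7737676 ] [-85.71395757 -58.81007814]
  return _methods._mean(a, axis=axis, dtype=dtype,
  ret = ret.dtype.type(ret / rcount)
Traceback (most recent call last):
IndexError: index -1 is out of bounds for axis 0 with size 0
```

```bash
python3 - <<'E' 2>&1 | tail -30
from h import *
for n,roi in(("top",(120,285,215,400)),("side",(180,335,180,345))):
    p=cv2.imread(f"pics/{n}0.png");d=np.load(f"pics/{n}0.npy");c=viewer.camera_params(n)
    W=cloud(d,c);m=np.zeros((480,640),bool);m[roi[0]:roi[1],roi[2]:roi[3]]=1
    hs=cv2.cvtColor(p,cv2.COLOR_BGR2HSV)
    g=m&(hs[...,0]>60)&(hs[...,0]<90)&(hs[...,1]>90)&(W[...,2]>.052)
    v,u=np.nonzero(g);q=ray(np.c_[u,v],c,.06)[:,:2]*1000
    r=cv2.minAreaRect(q.astype(np.float32));print(n,g.sum(),r)
    a=np.radians(14.92);X=np.array([np.cos(a),np.sin(a)]);Y=np.array([-X[1],X[0]])
    ctr=np.array(r[0]);o=np.array([ctr@X-103,ctr@Y-10]);print("origin world",X*o[0]+Y*o[1])
    P=ray(np.c_[np.tile(np.arange(640),480),np.repeat(np.arange(480),640)],c,.059)[:,:2]*1000
    lx=(P@X-o[0]).reshape(480,640);ly=(P@Y-o[1]).reshape(480,640)
    dk=m&(lx>-84)&(lx<-58)&(ly>-110)&(ly<20)&(hs[...,2]<110)
    nn,l,st,_=cv2.connectedComponentsWithStats(dk.astype(np.uint8))
    for i in range(1,nn):
        w=l==i
        if w.sum()>8: print("dark",w.sum(),st[i][:4],np.percentile(lx[w],[5,50,95]).round(1),np.percentile(ly[w],[3,50,97]).round(1),np.median(W[...,2][w]))
    # rectified patch
    xs=np.arange(-110,50);ys=np.arange(150,-190,-1)
    G=np.array([[x,y] for x in xs[::-1] for y in ys])
    Z=np.full(len(G),.0590)
    Q=np.c_[(G[:,:1]+o[0])*X+(G[:,1:]+o[1])*Y,Z*1000]/1000@c['R'].T+c['t']
    U=(Q[:,0]/Q[:,2]*c['fx']+c['cx']).reshape(160,340).astype(np.float32);V=(Q[:,1]/Q[:,2]*c['fy']+c['cy']).reshape(160,340).astype(np.float32)
    cv2.imwrite(f"pics/rect_{n}.png",cv2.resize(cv2.remap(p,U,V,1),None,fx=2,fy=1.8))
cv2.imwrite("pics/rect.png",np.vstack([cv2.imread(f"pics/rect_{n}.png") for n in("top","side")]))
E
```

```text
top 303 ((652.2349243164062, 4.0951385498046875), (124.7635726928711, 283.6575012207031), 15.04568862915039)
origin world [555.28214017 -32.08714505]
dark 70 [335 228   9  12] [-82.3 -70.8 -59.2] [-43.8 -36.3 -28.7] 0.05725067137096866
side 607 ((648.2476806640625, 16.012176513671875), (125.10899353027344, 308.3165588378906), 14.800969123840332)
origin world [551.29489652 -20.17010708]
dark 130 [299 217  14  12] [-82.8 -71.2 -59.3] [-56.4 -39.2 -22.8] 0.05256018171290251
```

View pics/rect.png

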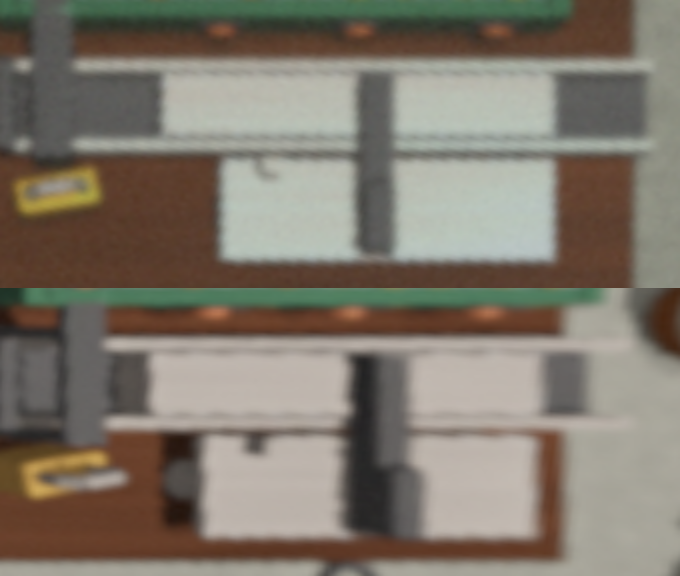

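Both views put the bolt at y of about -37 in the case frame. The case origin is about (0.556, -0.032) with a yaw of 14.9°. I'll fly over it with the fingers shut, then turn 94° so the flat finger sides push the handle.

Request:
jog_arm(increments=[[[0.73,-0.68,0.07,0,0,0,-1],[0.73,-0.68,0.07,0,0,0,-1],[0.73,-0.68,0.07,0,0,0,-1],[0.73,-0.68,0.07,0,0,0,-1],[0.73,-0.68,0.07,0,0,0,-1]]], force=40)

```text
time: 0.52
tool_pos: [0.2884, -0.5057, 0.2926]
tcp_rot: [-3.098, -0.512, 0.0]
wrist_force: [0.4, -0.7, -0.6]
width: 0.298
grip_force: 0.0
```

Request:
jog_arm(increments=[[[0.73,-0.68,0.07,0,0,0,-1],[0.73,-0.68,0.07,0,0,0,-1],[0.73,-0.68,0.07,0,0,0,-1],[0.73,-0.68,0.07,0,0,0,-1],[0.73,-0.68,0.07,0,0,0,-1]]])

```text
time: 0.93
tool_pos: [0.3592, -0.3738, 0.2823]
tcp_rot: [-3.099, -0.512, 0.001]
wrist_force: [1.3, -0.2, -0.4]
width: -0.001
grip_force: 0.0
```

Request:
jog_arm(increments=[[[0.73,-0.68,0.07,0,0,0,-1],[0.73,-0.68,0.07,0,0,0,-1],[0.73,-0.68,0.07,0,0,0,-1],[0.73,-0.68,0.07,0,0,0,-1],[0.73,-0.68,0.07,0,0,0,-1]]])

```text
time: 1.35
tool_pos: [0.43, -0.242, 0.2719]
tcp_rot: [-3.099, -0.512, 0.001]
wrist_force: [0.6, 0.0, 1.1]
width: -0.001
grip_force: 0.0
```

Request:
jog_arm(increments=[[[0.73,-0.68,0.07,0,0,0,-1],[0.73,-0.68,0.07,0,0,0,-1],[0.73,-0.68,0.07,0,0,0,-1],[0.73,-0.68,0.07,0,0,0,-1],[0.73,-0.68,0.07,0,0,0,-1]]])

```text
time: 1.77
tool_pos: [0.5008, -0.1102, 0.2614]
tcp_rot: [-3.099, -0.513, 0.001]
wrist_force: [0.5, -1.0, 0.5]
width: -0.002
grip_force: 0.0
```

Request:
jog_arm(increments=[[[0,0,0,0,0,1,-1],[0,0,0,0,0,1,-1],[0,0,0,0,0,1,-1],[0,0,0,0,0,1,-1],[0,0,0,0,0,1,-1]]])

```text
time: 2.18
tool_pos: [0.5003, -0.1114, 0.2613]
tcp_rot: [-3.126, 0.314, 0.002]
wrist_force: [0.2, 0.5, 0.4]
width: 0.0
grip_force: 0.0
```

Request:
jog_arm(increments=[[[0,0,0,0,0,1,-1],[0,0,0,0,0,1,-1],[0,0,0,0,0,1,-1],[0,0,0,0,0,1,-1],[0,0,0,0,0,1,-1]]])

```text
time: 2.6
tool_pos: [0.5002, -0.1116, 0.2614]
tcp_rot: [2.938, -1.113, -0.002]
wrist_force: [-0.9, -0.2, -0.3]
width: 0.005
grip_force: 0.0
```

Request:
jog_arm(increments=[[[0,0,0,0,0,1,-1],[0,0,0,0,0,1,-1],[0,0,0,0,0,1,-1],[0,0,0,0,0,1,-1],[0,0,0,0,0,1,-1]]])

```text
time: 3.02
tool_pos: [0.5003, -0.1117, 0.2614]
tcp_rot: [2.549, -1.836, -0.001]
wrist_force: [-0.4, -0.1, -0.9]
width: 0.003
grip_force: 0.0
```

Request:
jog_arm(increments=[[[0,0,0,0,0,0.65,-1],[0,0,0,0,0,0,-1],[0,0,0,0,0,0,-1],[0,0,0,0,0,0,-1],[0,0,0,0,0,0,-1]]])

```text
time: 3.43
tool_pos: [0.4966, -0.1242, 0.2614]
tcp_rot: [-2.493, 1.882, 0.01]
wrist_force: [0.2, 0.2, 0.5]
width: -0.0
grip_force: 0.0
```

The TCP drifted by 13 mm in the last call, which I hadn't commanded. I'll look from above.

```bash
python3 - <<'E'
from h import *
from workcell import read_state
s=read_state();print(s['tool_pos'],s['tcp_rot'],s['q'],s['joint_vel'])
p,d=viewer.read_camera("wrist");cv2.imwrite("pics/w1.png",p);np.save("pics/w1.npy",d)
s=read_state();print(s['tool_pos'])
t,d=viewer.read_camera("side");cv2.imwrite("pics/s1.png",t)
cv2.imwrite("pics/ws1.png",np.hstack([cv2.resize(p,(400,300)),cv2.resize(t[150:400,150:450],(400,300))]))
E
```

```text
[ 0.49659209 -0.12421462  0.26143925] [-2.49339343  1.88163909  0.01007695] [-0.30398893 -0.01478246  1.99611451  0.02071371  1.16041679  2.55148259] [ 0.00219614  0.00019431 -0.00268069  0.00081372  0.00179287  0.00042159]
[ 0.49664424 -0.12416457  0.26149643]
```

View pics/ws1.png

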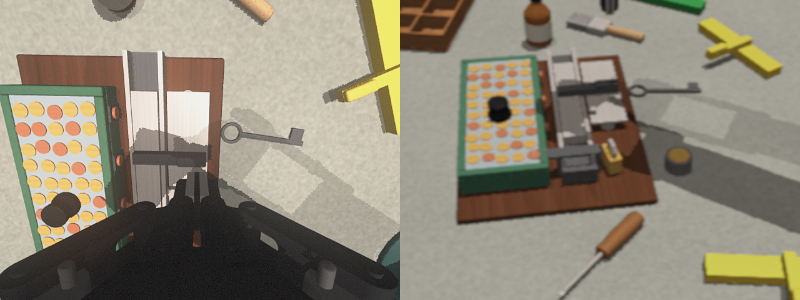

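The wrist view shows the handle at (170,158) and the fingertips at (197,180), over the bar's lane. The drift happened because joint 6 reached its limit. I'll turn the other way by half a turn, which gives the same finger shape.

Request:
jog_arm(increments=[[[0,0,0,0,0,-1,-1],[0,0,0,0,0,-1,-1],[0,0,0,0,0,-1,-1],[0,0,0,0,0,-1,-1],[0,0,0,0,0,-1,-1]]])

```text
time: 3.95
tool_pos: [0.4967, -0.1242, 0.2616]
tcp_rot: [-2.898, 1.164, 0.002]
wrist_force: [0.1, 0.6, -1.0]
width: -0.006
grip_force: 0.0
```

Request:
jog_arm(increments=[[[0,0,0,0,0,-1,-1],[0,0,0,0,0,-1,-1],[0,0,0,0,0,-1,-1],[0,0,0,0,0,-1,-1],[0,0,0,0,0,-1,-1]]])

```text
time: 4.37
tool_pos: [0.4967, -0.1242, 0.2616]
tcp_rot: [-3.1, 0.375, -0.006]
wrist_force: [-0.4, -0.8, -0.2]
width: 0.004
grip_force: 0.0
```

Request:
jog_arm(increments=[[[0,0,0,0,0,-1,-1],[0,0,0,0,0,-1,-1],[0,0,0,0,0,-1,-1],[0,0,0,0,0,-1,-1],[0,0,0,0,0,-1,-1]]])

```text
time: 4.78
tool_pos: [0.4967, -0.1242, 0.2616]
tcp_rot: [-3.093, -0.441, -0.013]
wrist_force: [-0.1, 0.0, -0.2]
width: -0.0
grip_force: 0.0
```

Request:
jog_arm(increments=[[[0,0,0,0,0,-1,-1],[0,0,0,0,0,-1,-1],[0,0,0,0,0,-1,-1],[0,0,0,0,0,-1,-1],[0,0,0,0,0,-1,-1]]])

```text
time: 5.2
tool_pos: [0.4967, -0.1242, 0.2616]
tcp_rot: [-2.876, -1.227, -0.02]
wrist_force: [0.5, 0.6, -0.5]
width: 0.001
grip_force: 0.0
```

Request:
jog_arm(increments=[[[0,0,0,0,0,-1,-1],[0,0,0,0,0,-1,-1],[0,0,0,0,0,-1,-1],[0,0,0,0,0,-1,-1],[0,0,0,0,0,-1,-1]]])

```text
time: 5.62
tool_pos: [0.4967, -0.1242, 0.2616]
tcp_rot: [-2.463, -1.932, -0.025]
wrist_force: [1.1, 0.5, -0.7]
width: 0.003
grip_force: 0.0
```

Request:
jog_arm(increments=[[[0,0,0,0,0,-1,-1],[0,0,0,0,0,-1,-1],[0,0,0,0,0,-1,-1],[0,0,0,0,0,-1,-1],[0,0,0,0,0,-1,-1]]])

```text
time: 6.03
tool_pos: [0.4967, -0.1242, 0.2616]
tcp_rot: [-1.882, -2.508, -0.028]
wrist_force: [0.5, -0.0, 0.4]
width: 0.003
grip_force: 0.0
```

```bash
cat >> h.py <<'E'
from scipy.spatial.transform import Rotation as Rn
O=np.array([.556,-.032]);A=np.radians(14.92);C=np.array([[np.cos(A),np.sin(A)],[-np.sin(A),np.cos(A)]])
def where():
    from workcell import read_state
    s=read_state();R=Rn.from_rotvec(s['tcp_rot']).as_matrix()
    t=s['tool_pos']+R[:,2]*.073
    print("t",s['time'],"tip case mm",(C@(t[:2]-O)*1000).round(1),"z",round(t[2]*1000,1),"toolx yaw rel case y",(np.degrees(np.arctan2(R[1,0],R[0,0]))-90-14.92).round(2),"z axis",R[:,2].round(3),"F",s['wrist_force'].round(1),"q6",s['q'][5].round(2))
    return s,R
E
python3 - <<'E'
from h import *
where()
s,R=where()
p,d=viewer.read_camera("wrist");c=viewer.camera_params("wrist");cv2.imwrite("pics/w2.png",p)
# camera pose -> world-to-cam
T=np.eye(4);T[:3,:3]=R;T[:3,3]=s['tool_pos'];M=np.linalg.inv(T@c['hand_eye']);c['R']=M[:3,:3];c['t']=M[:3,3]
v,u=np.mgrid[0:480,0:640]
P=ray(np.c_[u.ravel(),v.ravel()],c,.059)[:,:2];L=(P-O)@C.T*1000
hs=cv2.cvtColor(p,cv2.COLOR_BGR2HSV)
# rectify at z=.059: x -110..50 right->, y
xs=np.arange(-120,60);ys=np.arange(60,-130,-1)
G=np.array([[x,y] for y in ys for x in xs])/1000
Q=np.c_[G@C+O,np.full(len(G),.059)]@c['R'].T+c['t']
U=(Q[:,0]/Q[:,2]*c['fx']+c['cx']).reshape(190,180).astype(np.float32);V=(Q[:,1]/Q[:,2]*c['fy']+c['cy']).reshape(190,180).astype(np.float32)
r=cv2.resize(cv2.remap(p,U,V,1),None,fx=3,fy=3)
cv2.imwrite("pics/w2r.png",np.hstack([r,cv2.resize(p,(0,0),fx=.4,fy=.4)[:0].reshape(0,256,3) if 0 else cv2.copyMakeBorder(cv2.resize(p,(256,192)),0,570-192,0,0,cv2.BORDER_CONSTANT)]))
E
```

```text
t 6.0333 tip case mm [-80.2 -72.7] z 188.7 toolx yaw rel case y 1.31 z axis [ 0.006  0.018 -1.   ] F [ 0.5 -0.   0.4] q6 -0.6
t 6.0333 tip case mm [-80.2 -72.7] z 188.7 toolx yaw rel case y 1.31 z axis [ 0.006  0.018 -1.   ] F [ 0.5 -0.   0.4] q6 -0.6
```

View pics/w2r.png

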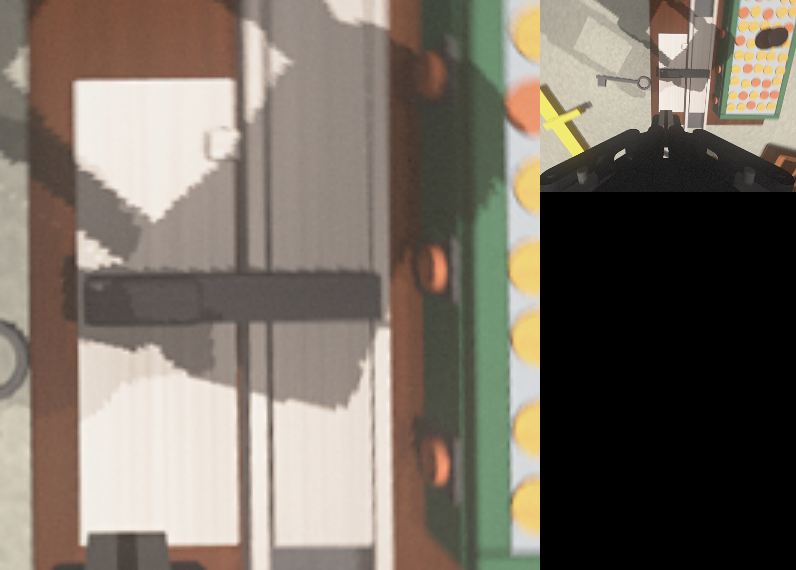

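The thumb plate is at x -92..-53, y -47..-32, so the bolt is at y of about -39.5. The estimates agree. I'll correct the tilt and offset and come down close to the bar.

Request:
jog_arm(increments=[[[0.26,0.26,0,0,-0.17,0.22,-1],[0,0,1,0,0,0,-1],[0,0,1,0,0,0,-1],[0,0,1,0,0,0,-1],[0,0,0.8,0,0,0,-1]]])

```text
time: 6.5
tool_pos: [0.5026, -0.1142, 0.146]
tcp_rot: [1.92, 2.478, 0.011]
wrist_force: [1.0, -0.4, -0.1]
width: 0.0
grip_force: 0.0
```

Request:
jog_arm(increments=[[[0,0,0.5,0,0,0,-1],[0,0,0.3,0,0,0,-1],[0,0,0,0,0,0,-1],[0,0,0,0,0,0,-1],[0,0,0,0,0,0,-1]]])

```text
time: 6.92
tool_pos: [0.5046, -0.115, 0.1252]
tcp_rot: [1.916, 2.477, 0.013]
wrist_force: [0.6, 0.2, 0.8]
width: -0.003
grip_force: 0.0
```

```bash
python3 - <<'E'
from h import *
where()
E
```

```text
t 6.9167 tip case mm [-70.2 -67.2] z 52.2 toolx yaw rel case y -0.38 z axis [ 0.013  0.    -1.   ] F [0.6 0.2 0.8] q6 -0.53
```

Request:
jog_arm(increments=[[[0,0,0.3,0,0,0,-1],[0,0,0.25,0,0,0,-1],[0,0,0.2,0,0,0,-1],[0,0,0.15,0,0,0,-1],[0,0,0.1,0,0,0,-1]]])

```text
time: 7.33
tool_pos: [0.5043, -0.115, 0.0936]
tcp_rot: [1.917, 2.478, 0.012]
wrist_force: [0.1, -0.3, 3.2]
width: 0.002
grip_force: 1.6
```

Request:
jog_arm(increments=[[[0,0,0,0,0,0,-1],[0,0,0,0,0,0,-1],[0,0,0,0,0,0,-1],[0,0,0,0,0,0,-1],[0,0,0,0,0,0,-1]]])

```text
time: 7.75
tool_pos: [0.5042, -0.1149, 0.0942]
tcp_rot: [1.917, 2.478, 0.012]
wrist_force: [1.7, -1.1, 3.3]
width: 0.001
grip_force: 1.5
```

```bash
python3 - <<'E'
from h import *
where()
p,d=viewer.read_camera("wrist");q,d=viewer.read_camera("side");where()
cv2.imwrite("pics/w3.png",np.hstack([cv2.resize(p,(400,300)),cv2.resize(q[170:320,180:350],(400,353))[:300]]))
E
```

```text
t 7.75 tip case mm [-70.6 -66.9] z 21.2 toolx yaw rel case y -0.36 z axis [ 0.012  0.001 -1.   ] F [ 1.7 -1.1  3.3] q6 -0.53
t 7.85 tip case mm [-70.6 -66.9] z 21.2 toolx yaw rel case y -0.36 z axis [ 0.012  0.    -1.   ] F [ 1.9 -0.8  2.6] q6 -0.53
```

View pics/w3.png

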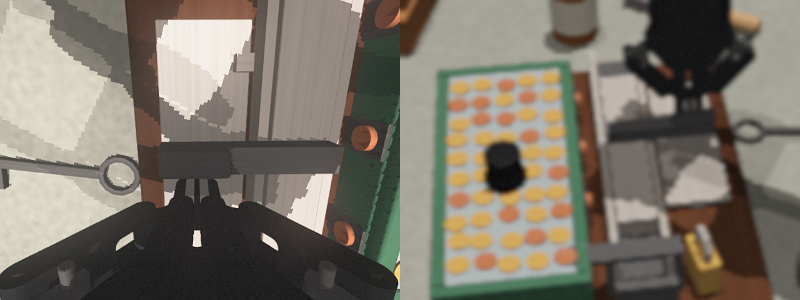

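The bar is down: the tip is at z 21 with 3.2 N. The fingers are at (195,190), just behind the handle at (245,160). Next I push along +y.

Request:
jog_arm(increments=[[[0.12,0,0,0,0,0,-1],[0.12,0,0,0,0,0,-1],[0.14,0,0,0,0,0,-1],[0.16,0,0,0,0,0,-1],[0.16,0,0,0,0,0,-1]]])

```text
time: 8.27
tool_pos: [0.4984, -0.0958, 0.0939]
tcp_rot: [1.914, 2.478, 0.007]
wrist_force: [1.0, -11.1, 2.2]
width: -0.0
grip_force: 6.0
```

Request:
jog_arm(increments=[[[0.16,0,0,0,0,0,-1],[0.16,0,0,0,0,0,-1],[0.16,0,0,0,0,0,-1],[0.16,0,0,0,0,0,-1],[0.16,0,0,0,0,0,-1]]])

```text
time: 8.68
tool_pos: [0.4922, -0.0726, 0.0938]
tcp_rot: [1.914, 2.479, 0.007]
wrist_force: [0.7, -11.8, 2.0]
width: 0.0
grip_force: 6.2
```

```bash
python3 - <<'E'
from h import *
where()
E
```

```text
t 8.6833 tip case mm [-71.4 -23.3] z 20.8 toolx yaw rel case y -0.27 z axis [ 0.011 -0.003 -1.   ] F [  0.7 -11.8   2. ] q6 -0.45
```

Request:
jog_arm(increments=[[[0.16,0,0,0,0,0,-1],[0.16,0,0,0,0,0,-1],[0.16,0,0,0,0,0,-1],[0.16,0,0,0,0,0,-1],[0.16,0,0,0,0,0,-1]]])

```text
time: 9.1
tool_pos: [0.4861, -0.0495, 0.0938]
tcp_rot: [1.914, 2.479, 0.006]
wrist_force: [-0.4, -12.2, 3.7]
width: 0.002
grip_force: 6.6
```

Request:
jog_arm(increments=[[[0.12,0,0,0,0,0,-1],[0.12,0,0,0,0,0,-1],[0.1,0,0,0,0,0,-1],[0.06,0,0,0,0,0,-1],[0,0,0,0,0,0,-1]]])

```text
time: 9.52
tool_pos: [0.483, -0.0377, 0.0938]
tcp_rot: [1.914, 2.479, 0.007]
wrist_force: [-0.4, -10.9, 4.5]
width: -0.001
grip_force: 5.6
```

```bash
python3 - <<'E'
from h import *
s,R=where()
p,d=viewer.read_camera("wrist");c=viewer.camera_params("wrist")
T=np.eye(4);T[:3,:3]=R;T[:3,3]=s['tool_pos'];M=np.linalg.inv(T@c['hand_eye']);c['R']=M[:3,:3];c['t']=M[:3,3]
xs=np.arange(-120,60);ys=np.arange(90,-60,-1)
G=np.array([[x,y] for y in ys for x in xs])/1000
Q=np.c_[G@C+O,np.full(len(G),.059)]@c['R'].T+c['t']
U=(Q[:,0]/Q[:,2]*c['fx']+c['cx']).reshape(150,180).astype(np.float32);V=(Q[:,1]/Q[:,2]*c['fy']+c['cy']).reshape(150,180).astype(np.float32)
r=cv2.resize(cv2.remap(p,U,V,1),None,fx=3,fy=3)
cv2.imwrite("pics/w4.png",r)
E
```

```text
t 9.5167 tip case mm [-71.4  12.9] z 20.8 toolx yaw rel case y -0.25 z axis [ 0.01  -0.003 -1.   ] F [ -0.4 -10.9   4.5] q6 -0.38
```

View pics/w4.png

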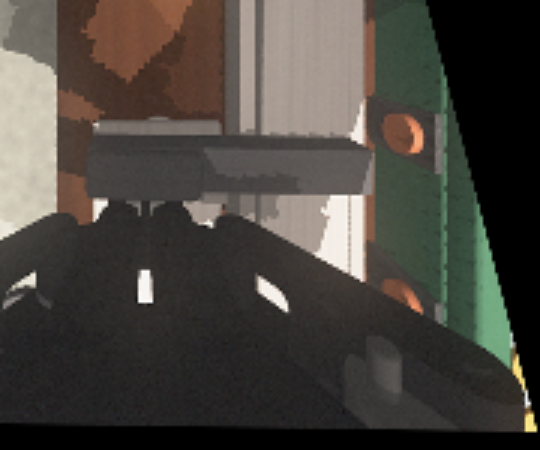

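The handle plate reads y 25..40, so the bolt is at about 32 and past the tooth. I'll nudge it slightly towards the stop, back off, then lift straight up.

Request:
jog_arm(increments=[[[0.07,0,0,0,0,0,-1],[0,0,0,0,0,0,-1],[-0.15,0,0,0,0,0,-1],[-0.2,0,0,0,0,0,-1],[-0.2,0,0,0,0,0,-1]]])

```text
time: 9.98
tool_pos: [0.486, -0.0498, 0.0931]
tcp_rot: [1.919, 2.481, 0.011]
wrist_force: [-1.1, 2.9, 4.1]
width: -0.002
grip_force: 1.6
```

Request:
jog_arm(increments=[[[0,0,-0.2,0,0,0,-1],[0,0,-0.3,0,0,0,-1],[0,0,-0.6,0,0,0,-1],[0,0,-1,0,0,0,-1],[0,0,-1,0,0,0,-1]]])

```text
time: 10.4
tool_pos: [0.4845, -0.0502, 0.1868]
tcp_rot: [1.919, 2.481, 0.008]
wrist_force: [0.5, 0.4, 0.3]
width: -0.005
grip_force: 0.0
```

Request:
jog_arm(increments=[[[0,0,-1,0,0,0,-1],[-0.5,0,-1,0,0,0,-1],[-0.5,0,0,0,0,0,-1],[0,0,0,0,0,0,-1],[0,0,0,0,0,0,-1]]])

```text
time: 10.82
tool_pos: [0.4926, -0.0796, 0.2472]
tcp_rot: [1.919, 2.478, 0.011]
wrist_force: [0.6, -0.1, -0.6]
width: -0.002
grip_force: 0.0
```

```bash
python3 - <<'E'
from h import *
s,R=where()
p,d=viewer.read_camera("wrist");c=viewer.camera_params("wrist")
T=np.eye(4);T[:3,:3]=R;T[:3,3]=s['tool_pos'];M=np.linalg.inv(T@c['hand_eye']);c['R']=M[:3,:3];c['t']=M[:3,3]
xs=np.arange(-120,60);ys=np.arange(150,-40,-1)
G=np.array([[x,y] for y in ys for x in xs])/1000
Q=np.c_[G@C+O,np.full(len(G),.059)]@c['R'].T+c['t']
U=(Q[:,0]/Q[:,2]*c['fx']+c['cx']).reshape(190,180).astype(np.float32);V=(Q[:,1]/Q[:,2]*c['fy']+c['cy']).reshape(190,180).astype(np.float32)
cv2.imwrite("pics/w5.png",cv2.resize(cv2.remap(p,U,V,1),None,fx=3,fy=3))
W=cloud(d,c);L=(W[...,:2]-O)@C.T*1000
b=(d>0)&(L[...,0]>-90)&(L[...,0]<-55)&(L[...,1]>-25)&(L[...,1]<15)&(W[...,2]<.05)
print("bar z mm",b.sum(),np.median(W[...,2][b])*1000)
E
```

```text
t 10.8167 tip case mm [-72.7 -29.9] z 174.2 toolx yaw rel case y -0.43 z axis [ 0.011  0.001 -1.   ] F [ 0.6 -0.1 -0.6] q6 -0.47
bar z mm 2032 34.531475348171
```

View pics/w5.png

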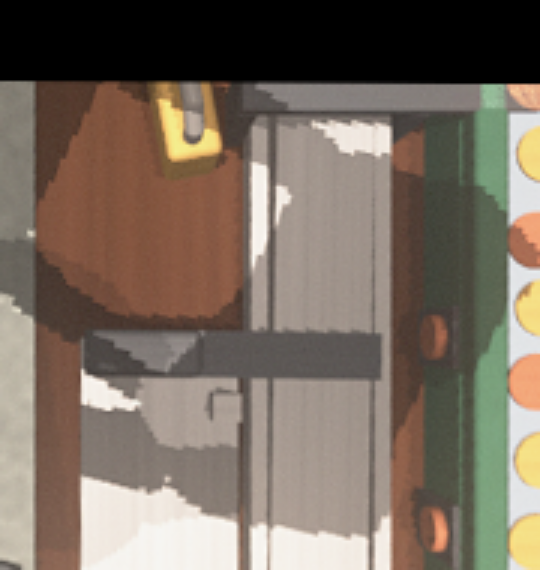

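The handle is at rows 330..377, so y is about 32 at its centre. The tooth shows at (225,405), clear behind the handle. The bar's top is at z 34.5, so it is fully up. I'm handing the job in.

```bash
python3 -c "
from workcell import bot;print(bot.finish_job())"
```

```text
the job is handed in; nothing more can be done
None
```

The bolt is shot and the job is handed in: the last view showed the handle past the tooth (bolt at y of about 32 mm) and the catch bar fully up behind it, at about 11 s; the hand-in returned no verdict.

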